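# Move the hand mirror to the other fold-down hook

### The arm

A 6-joint arm with a two-finger parallel gripper is mounted at the origin on the work surface. World frame = base frame: x ahead of the robot, y to its left, z up, the work surface at z = 0. Lengths are in m, angles in degrees, forces in N, time in s.
With the tool pointing down it reaches from about 0.3 to 0.75 m from the base axis. Payload 8.5 kg.
Tool frame: the origin (TCP) lies at the very end of the fingers, on their centre line; the grasp point (between the pads) lies 19 mm behind it; z points along the fingers, y is the line along which they close (so a half turn about z gives the same grasp; the last joint's range is limited). The gripper opens to 85 mm and grips with 20 to 120 N. Pads are 22 mm wide; open, the fingers measure 114 mm over their backs; the gripper's body (76 mm by 85 mm) begins 54 mm behind the grasp point. The pads swing forward as they close: fully open they stand 13 mm farther back than shut.
Start: joints at [62.836, 21.807, 74.336, -0, 83.858, -12.336], TCP at [0.141, 0.532, 0.231] pointing down, gripper open.
Joint ranges: [-178.18, 178.18], [-50.72, 133.34], [12.68, 142.11], [-81.47, 261.47], [9.98, 163.14], [-165.26, 165.26]. Speed limits (degrees/s): [136.94, 136.94, 180, 180, 180, 180].

### API

Orientations are given as a 3x3 rotation matrix whose columns are the frame's x, y, z axes.
In Python, from rig import * gives the robot as it stands. The module is installed in compiled form; this text tells all that it offers.
- The arm moves only by the shell command python3 -m pendant 'ROWS' [OPENING] [FORCE]. ROWS is JSON, a list of rows, each a list of 2 entries, a list of its own where there are three numbers: the shift along the tool's x, y, z as a fraction of full scale, then the turn, a rotation vector about the tool's x, y, z as a fraction of full scale. A call has 1 to 8 rows; each row shifts and turns the commanded pose from where the row before left it, along the tool's axes as they then stand; what a row does not reach is not made up. Full scale, the value 1, is 40 mm for a shift and 5 degrees for a turn. A row lasts 1/8 s, in which the tool goes at most 62.5 mm and 10.7 degrees, less where a joint would pass 70% of its speed; a pose out of reach is approached as far as the arm can. A call with a number of a shift or a turn outside -1 to 1 is refused whole. A call with a gripper value outside its range is refused whole. OPENING is the opening, from 0 (shut) to 1 (fully open), set as the call begins (- or left out, the last holds). The fingers move at their own pace and stop on an object; FORCE is the grip in N (left out, the last holds). Time passes only in rows, so rows that do not move let the fingers close. It gives the time, the measured TCP pose, the force, the opening and the grip force at its end, in the units of the state.
- observe(): the state, without advancing time (a new reading comes with each control period).
- get_image(name): name is "scene" or "top" or "wrist"; returns a dict with "img" (384x512x3 uint8, blue, green, red), "range_z" (384x512 float32, m along the optical axis (not along the pixel's ray), 0 where there is no reading), "camera_matrix" (3x3 intrinsics, pixels), "eye" and "rotation" of the camera in the world. Camera axes: x right, y down, z forward; pixel columns grow to the right and rows downward; lengths in m; the calibration is good to about 2 mm. A picture is of the moment at which its call begins.
- close_job(): hands the job in; it is judged then, once.
Trained networks look in the newest picture that a camera, given by its name, has taken for a name from the list of things; names that differ only in an ending like _2 or _b are one class to them, and where a whole thing is asked for, a point or a joint stands for the part that bears it (a point fixed in the world has none). Each returns a list of dicts, best first, with "conf" (0 to 1); they miss things now and then, are a little off and sometimes report something else, mostly with a low value. They report only what shows in the picture. A call takes as long as a camera call. They do not tell look-alikes from the thing itself.
- regions_of(camera, query): "mask" (384x512 bool, what is visible of it).
- landmark_of(camera, query): "point" ([x, y, z] in m, in world coordinates, good to about 4 mm: a listed point, or the origin of a listed thing).
The state is a dict: "time_s": time; "q": joint angles; "qvel": joint speeds; "joint_efforts": joint torques, N m; "position": TCP position; "tool_rot": TCP orientation; "ft_force": force on the tool from outside, world axes, zero at the start; "wrist_torque": the same for the moment, N m; "grip_width": finger opening in m; "gripper_force": force on a finger pad.
Only numpy, scipy, OpenCV 4.12 (cv2) and the standard library are available. Lean on these libraries where they do the work, as an engineer would, in place of code of your own. Each camera call takes 0.05 s, during which the arm holds its last target. There are 200 camera calls.

### The job

The hand mirror has to hang on the other green post: first fold that post's empty hook down until it is level, then carry the mirror across, hang it there by the slot in its handle and let go. Then fold the hook it came from up flat against its own post. Do not drop the mirror, and leave the other things on the sill where they are.

Things in the scene. Friction and masses are not known exactly. Their poses are not given: they have to be found in the camera images.
- used_post: Pale green wooden post fixed to the sill: 50 mm wide (y) by 30 mm deep (x), top at 203 mm, on an 80 x 70 x 10 mm foot. Origin: centre of the underside; z up; its -x is the way its hook points when down. Hook hinge: a level axis along y at x = -23, z = 173 mm. At the start the mirror hangs on this post's hook.
- spare_post: Pale green wooden post fixed to the sill: 50 mm wide (y) by 30 mm deep (x), top at 203 mm, on an 80 x 70 x 10 mm foot. Origin: centre of the underside; z up; its -x is the way its hook points when down. Hook hinge: a level axis along y at x = -23, z = 173 mm. At the start this post's hook is empty and folded up or nearly so.
- used_hook (a joint): Angle (rad) of the used post's steel hook: 0 = folded up flat against the post, pointing straight up; 1.571 = down, level, at its stop. Arm 80 mm long from the hinge, 14 mm wide (post's y), 10 mm thick. Friction 0.05 N m and no spring: empty, it stays where it is left; the mirror's weight holds it at the level stop. Starts level.
- spare_hook (a joint): Angle (rad) of the spare post's steel hook: 0 = folded up flat against the post, pointing straight up; 1.571 = down, level, at its stop. Arm 80 mm long from the hinge, 14 mm wide (post's y), 10 mm thick. Friction 0.05 N m and no spring: empty, it stays where it is left; the mirror's weight holds it at the level stop. Starts between 0 and 0.2.
- used_hook_tip (a point): Point in the middle of the used post's hook arm, 66 mm from the hinge; pinch here across the 14 mm width, the arm may pivot in the fingers as it swings. Level, the arm's top face is 178 mm up and its end at post x = -103 mm; the last 10 mm carry a lip standing 12 mm above the arm.
- spare_hook_tip (a point): Point in the middle of the spare post's hook arm, 66 mm from the hinge; pinch here across the 14 mm width, the arm may pivot in the fingers as it swings. Same hook as the other: folded up, its end is 253 mm up, 50 mm above the post's top, with the lip pointing back over the post.
- mirror: White plastic hand mirror, 193 mm long, 12 mm thick (x), 140 to 280 g, hanging head down: round head 100 mm across, above it a flat handle 46 mm wide (y) with a slot. Origin: middle of the head's lowest edge; z up along the handle. Grasp the solid end of the handle, z = 153 to 193 mm. Hung, its x lies along the hook's arm, between post and lip.
- mirror_slot (a point): Middle of the upper edge of the mirror's slot (mirror z = 153 mm), which rests on the hook's arm. The slot is 30 mm wide and 50 mm high (z = 103 to 153 mm) and goes right through along x.
- mirror_grip (a point): Centre of the solid end of the mirror's handle (z = 173 mm of the mirror), 20 mm above the slot's upper edge and 20 mm below the end.
- jar: Closed glass jar with a metal twist cap, 58 mm across, 70 mm tall, standing between the posts. Origin: centre of the underside. Leave alone.
- buffer: Rose-coloured nail buffer block, 95 x 27 x 27 mm, lying on the sill. Origin: centre of the underside. Leave alone.
- tiers: Stacked pair of white organiser tiers, 120 x 150 x 90 mm, in the clear tray (170 x 360 x 22 mm) beyond the posts. Origin: centre of the underside. Leave alone.
- pusher: Steel cuticle pusher, 133 mm long, lying in the tray. Leave alone.
- nail_file: Glass nail file, 140 x 13 x 4 mm, lying in the tray. Leave alone.
- mug: White mug, 76 mm across, 90 mm tall, on the far right. Leave alone.
- comb: Black comb, 170 mm long, lying on the far left. Leave alone.
Things that resemble listed ones, but are neither listed nor needed, are in the scene too. What is shaped like the spare_post but orange or purple is not meant.

How it is judged (in metres and radians):
On the way, in this order (a step that is already met when the one before it is completed fails the run):
1. the empty hook is folded down level (value of joint spare_hook above 1.4 rad), for 0.2 s.
2. the mirror hangs on that hook by its slot, let go (x of mirror_slot in the frame of spare_post between -0.098 and -0.015 m and y of mirror_slot in the frame of spare_post between -0.018 and 0.018 m and z of mirror_slot in the frame of spare_post between 0.168 and 0.19 m and angle between mirror's own z axis and vertical below 0.25 rad and contact force between mirror and spare_post above 0.6 N and contact force between mirror and the fingers below 0.1 N and value of joint spare_hook above 1.4 rad), for 0.3 s.
3. the hook the mirror came from is folded up flat (value of joint used_hook below 0.15 rad), for 0.2 s.
At the end, for the whole second after the job is handed in: The mirror hangs at rest and let go by its slot on the first empty hook, upright within 0.25 rad: slot top 168 to 190 mm high, within 18 mm of the arm's middle, between post and lip, bearing over 0.6 N; that hook above 1.40 rad. The hook it came from is folded up, below 0.15 rad (all of step 2 and value of joint used_hook below 0.15 rad and linear speed of mirror below 0.05 m/s and angular speed of mirror below 0.5 rad/s); the robot touches nothing.
It fails at once if the mirror is dropped or thrown (faster than 1.2 m/s) (linear speed of mirror above 1.2 m/s).
It fails at once if a bystander is moved by more than 30 mm (distance of any of jar, buffer, tiers, mug, comb, pusher, nail_file from where it was at the start of the episode above 0.03 m).
It also fails if it takes over 72 s, if anything falls off the work surface, if the arm or the gripper's body presses on something with over 40 N, if the wrist force passes 120 N, or if a joint passes its speed limit or range.

## Working session

There is one attempt and no reset: what is moved stays moved. The work goes in short steps, Python scripts to look and compute and a shell command to move; the robot and the scene stay as the last step left them, time stands still between calls to the robot, and variables do not carry over. Pictures are saved under pics/ and viewed, at most 10 in all, crops included, and the job is handed in when it is done.

```bash
mkdir -p pics; cat > h.py <<'E'
from rig import *
import numpy as np, cv2
np.set_printoptions(precision=4,suppress=True)
E
python3 - <<'E'
from h import *
s=observe(); print(s['position'],s['tool_rot'],s['time_s'],s['grip_width'])
ims=[]
for c in ("scene","top"):
    d=get_image(c); ims.append(d['img']); print(c,d['eye'])
    for q in ("used_post","spare_post","used_hook_tip","spare_hook_tip","mirror_slot","mirror_grip","mirror","jar","buffer","tiers","mug"):
        print(q,[(np.round(r['point'],3).tolist(),round(r['conf'],2)) for r in landmark_of(c,q)[:4]])
cv2.imwrite('pics/a.png',cv2.resize(ims[0],(800,600)));cv2.imwrite('pics/b.png',cv2.resize(ims[1],(800,600)))
E
```

```text
[0.1406 0.5314 0.2307] [[-0.9667  0.2559 -0.0007]
 [ 0.2559  0.9667 -0.0012]
 [ 0.0003 -0.0014 -1.    ]] 0.0 0.0855912575189686
scene [ 1.1625 -0.2472  0.9081]
used_post [([0.456, -0.232, 0.002], 0.82)]
spare_post [([0.428, 0.206, 0.001], 0.83), ([0.296, 0.21, -0.0], 0.79), ([0.355, 0.347, -0.002], 0.78)]
used_hook_tip [([0.522, -0.171, 0.173], 0.61)]
spare_hook_tip [([0.462, 0.227, 0.24], 0.56), ([0.377, 0.364, 0.238], 0.52), ([0.318, 0.216, 0.243], 0.48)]
mirror_slot [([0.504, -0.191, 0.18], 0.74)]
mirror_grip [([0.505, -0.191, 0.202], 0.59)]
mirror [([0.502, -0.188, 0.027], 0.97), ([0.695, -0.088, 0.001], 0.5)]
jar [([0.451, 0.034, -0.003], 0.66)]
buffer [([0.598, 0.035, -0.001], 0.64)]
tiers [([0.727, 0.084, 0.003], 0.65)]
mug [([0.615, -0.435, -0.003], 0.77)]
top [0.4205 0.0115 1.7952]
used_post [([0.458, -0.234, -0.006], 0.73)]
spare_post [([0.298, 0.209, -0.003], 0.82), ([0.357, 0.349, 0.002], 0.65)]
used_hook_tip [([0.522, -0.172, 0.174], 0.57)]
spare_hook_tip [([0.316, 0.216, 0.235], 0.55), ([0.381, 0.358, 0.24], 0.47), ([0.754, -0.092, 0.003], 0.46), ([0.462, 0.229, 0.233], 0.4)]
mirror_slot [([0.501, -0.192, 0.176], 0.55)]
mirror_grip [([0.502, -0.19, 0.027], 0.25)]
mirror [([0.502, -0.19, 0.024], 0.64)]
jar [([0.446, 0.036, 0.003], 0.64)]
buffer [([0.599, 0.039, -0.001], 0.61), ([0.754, -0.087, 0.005], 0.44), ([0.502, -0.189, 0.023], 0.18)]
tiers [([0.721, 0.088, 0.006], 0.96), ([0.46, -0.232, -0.001], 0.35)]
mug [([0.618, -0.437, 0.0], 0.74), ([0.5, -0.19, 0.175], 0.52)]
```

View pics/a.png

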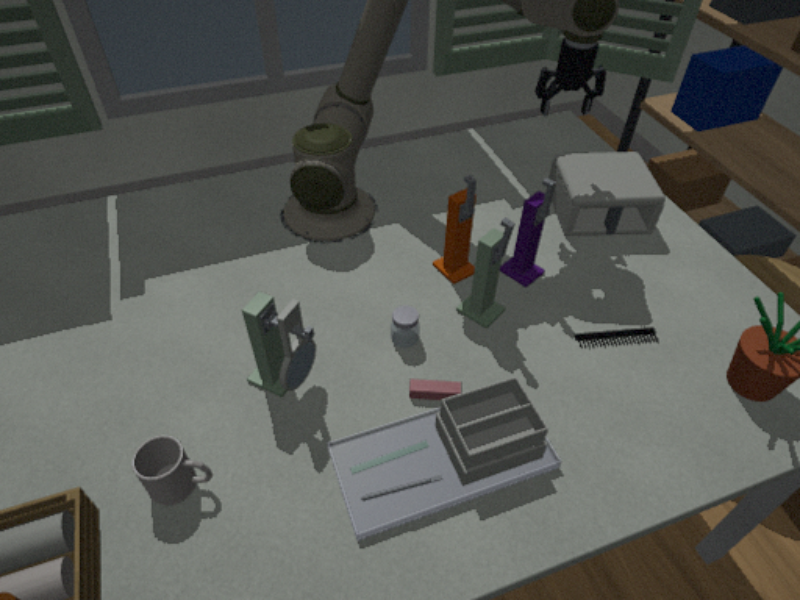

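View pics/b.png

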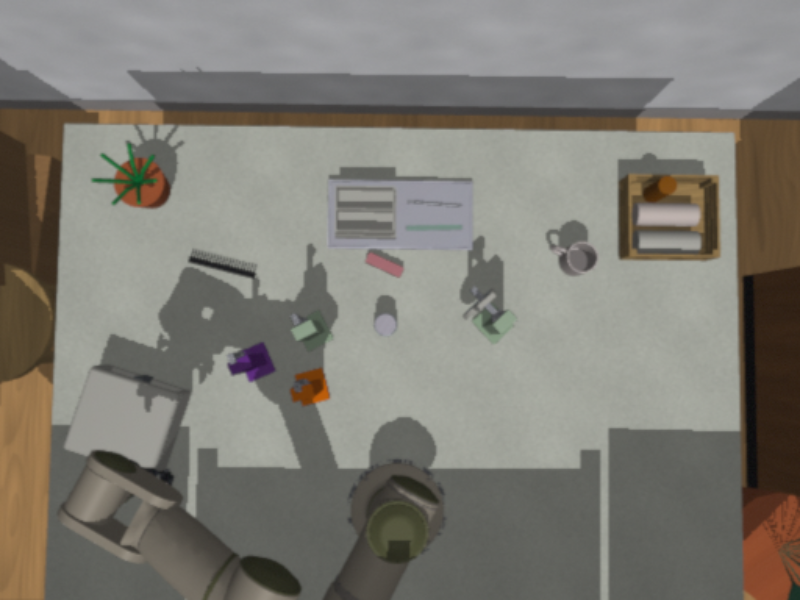

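The scene view shows green posts at pixels (265,345), which has the mirror, and (487,275), which is empty with its hook up. The orange and purple posts are decoys. So the spare post is the one at (0.428, 0.206). Next I'll get the yaws.

```bash
cat >> h.py <<'E'
def cloud(c):
    d=get_image(c); K=d['camera_matrix']; Z=d['range_z']; v,u=np.indices(Z.shape)
    P=np.stack([(u-K[0,2])/K[0,0]*Z,(v-K[1,2])/K[1,1]*Z,Z],-1)@np.array(d['rotation']).T+d['eye']
    P[Z==0]=np.nan
    return P,d
def near(P,c,r,z0,z1):
    m=(np.hypot(P[...,0]-c[0],P[...,1]-c[1])<r)&(P[...,2]>z0)&(P[...,2]<z1)
    return P[m]
def go(t,dirdeg=None):
    "tool-frame shift (units of 40mm) and z turn (units 5deg, tool z) to reach TCP t with tool x at dirdeg"
    s=observe(); R=s['tool_rot']; d=R.T@(np.array(t)-s['position'])/.04
    yaw=np.degrees(np.arctan2(R[1,0],R[0,0]))
    print('shift',d,'turn',None if dirdeg is None else -(((dirdeg-yaw)+180)%360-180)/5,'yaw',yaw,'t',s['time_s'])
E
python3 - <<'E'
from h import *
for c in ("scene","top"):
    P,d=cloud(c)
    for n,ctr in (("used",(.457,-.233)),("spare",(.428,.206))):
        for nm,r,a,b in (("top",.035,.196,.209),("foot",.06,.006,.014),("hook",.09,.225,.26) if n=="spare" else ("hook",.12,.174,.182)):
            q=near(P,ctr,r,a,b)
            if len(q)<5: print(c,n,nm,len(q)); continue
            print(c,n,nm,len(q),q.mean(0),cv2.minAreaRect((q[:,:2]*1000).astype(np.float32)))
        for q in ("post","hook_tip"): pass
E
```

```text
scene used top 204 [ 0.4611 -0.2325  0.2028] ((459.0604553222656, -231.53106689453125), (32.52204895019531, 51.06678771972656), 41.63368225097656)
scene used foot 156 [ 0.4754 -0.2516  0.0102] ((473.0016784667969, -248.2592010498047), (83.2200698852539, 31.484153747558594), 39.6308479309082)
scene used hook 154 [ 0.4977 -0.2023  0.1783] ((492.337646484375, -201.91452026367188), (115.34098815917969, 50.054500579833984), 42.474124908447266)
scene spare top 137 [0.4395 0.2074 0.2029] ((440.5808410644531, 212.0093994140625), (40.50477600097656, 51.41392135620117), 25.04090690612793)
scene spare foot 223 [0.4478 0.2071 0.0105] ((435.02099609375, 210.97740173339844), (81.27509307861328, 73.7617416381836), 28.491031646728516)
scene spare hook 71 [0.462  0.2224 0.2457] ((459.8482360839844, 223.40359497070312), (20.865354537963867, 15.148726463317871), 30.82966423034668)
top used top 120 [ 0.4568 -0.2297  0.2028] ((456.9056396484375, -228.5024871826172), (32.00927734375, 48.97726821899414), 45.08597183227539)
top used foot 144 [ 0.4511 -0.2217  0.01  ] ((460.04254150390625, -229.41270446777344), (96.97210693359375, 109.19933319091797), 52.53322982788086)
top used hook 64 [ 0.4954 -0.1933  0.1779] ((498.5675048828125, -187.12222290039062), (82.85063171386719, 42.03498840332031), 39.827728271484375)
top spare top 119 [0.4348 0.2123 0.2028] ((436.7303466796875, 214.68150329589844), (36.077598571777344, 49.95433807373047), 28.175466537475586)
top spare foot 168 [0.4286 0.1997 0.0097] ((426.4444580078125, 196.958740234375), (97.8847885131836, 117.58946990966797), 78.44942474365234)
top spare hook 31 [0.457  0.2251 0.2536] ((457.07806396484375, 225.33541870117188), (20.71730613708496, 14.902347564697266), 26.02338409423828)
```

```bash
R='[[0,0,0],[0,0,1]]'
python3 -m pendant '[[[0,0,-0.5],[0,0,1]],[[0,0,-0.8],[0,0,1]],[[0,0,-0.8],[0,0,1]],[[0,0,-0.8],[0,0,1]],[[0,0,-0.5],[0,0,1]],[[0,0,0],[0,0,1]],[[0,0,0],[0,0,1]],[[0,0,0],[0,0,1]]]' 1
python3 -m pendant '[[[0,0,0],[0,0,1]],[[0,0,0],[0,0,1]],[[0,0,0],[0,0,1]],[[0,0,0],[0,0,1]],[[0,0,0],[0,0,1]],[[0,0,0],[0,0,1]],[[0,0,0],[0,0,1]],[[0,0,0],[0,0,1]]]'
python3 -m pendant '[[[0,0,0],[0,0,1]],[[0,0,0],[0,0,1]],[[0,0,0],[0,0,1]],[[0,0,0],[0,0,1]],[[0,0,0],[0,0,1]],[[0,0,0],[0,0,1]],[[0,0,0],[0,0,1]],[[0,0,0],[0,0,1]]]'
python3 -m pendant '[[[0,0,0],[0,0,1]],[[0,0,0],[0,0,1]],[[0,0,0],[0,0,1]],[[0,0,0],[0,0,0]]]'
python3 -c "
from h import *
go([.455,.222,.36],28)"
```

```text
time_s: 2.3
position: [0.1407, 0.5316, 0.3673]
tool_rot: [[-0.574, 0.819, -0.0], [0.819, 0.574, -0.0], [-0.0, -0.0, -1.0]]
ft_force: [-0.0, -0.2, 0.2]
grip_width: 0.0852
gripper_force: 0.0
time_s: 3.3
position: [0.1407, 0.5317, 0.3673]
tool_rot: [[0.087, 0.996, -0.0], [0.996, -0.087, -0.0], [-0.0, -0.0, -1.0]]
ft_force: [-0.5, -0.7, 0.1]
grip_width: 0.0855
gripper_force: 0.0
time_s: 4.3
position: [0.1407, 0.5317, 0.3673]
tool_rot: [[0.707, 0.707, -0.0], [0.707, -0.707, -0.0], [-0.0, 0.0, -1.0]]
ft_force: [-0.8, 0.2, -0.3]
grip_width: 0.0852
gripper_force: 0.0
time_s: 4.8
position: [0.1407, 0.5317, 0.3673]
tool_rot: [[0.864, 0.503, -0.0], [0.503, -0.864, -0.0], [-0.0, 0.0, -1.0]]
ft_force: [0.5, 0.3, -1.0]
grip_width: 0.0853
gripper_force: 0.0
shift [ 2.8934 10.6434  0.1826] turn 0.44301463117655543 yaw 30.21507315588278 t 4.8
```

```bash
python3 -m pendant '[[[0.2,0.6,0],[0,0,0.44]],[[0.24,0.9,0],[0,0,0]],[[0.25,0.95,0],[0,0,0]],[[0.25,0.95,0],[0,0,0]],[[0.25,0.95,0],[0,0,0]],[[0.25,0.95,0],[0,0,0]],[[0.25,0.95,0],[0,0,0]],[[0.25,0.95,0],[0,0,0]]]'
python3 -m pendant '[[[0.2,0.95,0],[0,0,0]],[[0.15,0.95,0],[0,0,0]],[[0.15,0.7,0],[0,0,0]],[[0.1,0.5,0],[0,0,0]],[[0,0,0],[0,0,0]]]'
cat > look.py <<'E'
from h import *
import sys
P,d=cloud("wrist"); cv2.imwrite('pics/%s.png'%sys.argv[1],d['img'])
print(d['eye']); print(observe()['position'])
ctr=tuple(map(float,sys.argv[2:4]))
for nm,r,a,b in (("top",.04,.196,.209),("foot",.07,.006,.014),("hookup",.09,.212,.265),("hooklevel",.13,.172,.184)):
    q=near(P,ctr,r,a,b)
    if len(q)>5: print(nm,len(q),q.mean(0),q.max(0)[2],cv2.minAreaRect((q[:,:2]*1000).astype(np.float32)))
E
python3 look.py w1 .43 .208
```

```text
time_s: 5.8
position: [0.3457, 0.3134, 0.3674]
tool_rot: [[0.882, 0.471, 0.0], [0.471, -0.882, 0.0], [0.0, -0.0, -1.0]]
ft_force: [0.2, 0.0, 0.1]
grip_width: 0.0854
gripper_force: 0.0
time_s: 6.42
position: [0.4249, 0.2155, 0.3671]
tool_rot: [[0.883, 0.469, -0.0], [0.469, -0.883, -0.0], [-0.0, -0.0, -1.0]]
ft_force: [-0.3, -0.0, -0.7]
grip_width: 0.0853
gripper_force: 0.0
[0.4945 0.2521 0.5098]
[0.4244 0.2161 0.3673]
top 1028 [0.4334 0.2113 0.2029] 0.20699022281743412 ((441.3913879394531, 214.99375915527344), (46.482337951660156, 49.424156188964844), 27.2091007232666)
foot 679 [0.4544 0.2241 0.0101] 0.013994311815161697 ((442.84722900390625, 216.12588500976562), (58.99665451049805, 70.06405639648438), 28.871013641357422)
hookup 370 [0.4574 0.224  0.2522] 0.25592380636183887 ((457.082275390625, 223.78628540039062), (21.324771881103516, 13.061601638793945), 28.21768569946289)
hooklevel 345 [0.3632 0.2194 0.1789] 0.18398699273730668 ((383.5194091796875, 215.58641052246094), (158.8650360107422, 46.71958923339844), 0.25643980503082275)
```

View pics/w1.png

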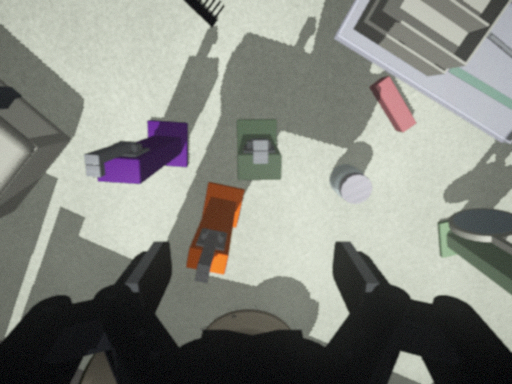

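The wrist view shows the spare post at (259,150) with its hook end on top at (261,150). This gives an origin of (0.434, 0.211), a yaw of 28° and a hook angle of about 0.11.

```bash
python3 -c "
from h import *
go([.461,.2253,.2195],28)"
```

```text
shift [0.9172 0.2275 3.6938] turn -0.0021438095459643592 yaw 27.989280952270164 t 6.475
```

```bash
python3 -m pendant '[[[0.5,0.1,0],[0,0,0]],[[0.42,0.13,0.2],[0,0,0]],[[0,0,0.8],[0,0,0]],[[0,0,0.9],[0,0,0]],[[0,0,0.8],[0,0,0]],[[0,0,0.6],[0,0,0]],[[0,0,0.4],[0,0,0]],[[0,0,0],[0,0,0]]]' 0.6
python3 -m pendant '[[[0,0,0],[0,0,0]],[[0,0,0],[0,0,0]],[[0,0,0],[0,0,0]],[[0,0,0],[0,0,0]],[[0,0,0],[0,0,0]],[[0,0,0],[0,0,0]]]' 0 20
python3 - <<'E'
from h import *
s=observe();p=s['position'];print(p,s['grip_width'],s['gripper_force'],s['ft_force'])
# arc from current
d=np.array([.883,.469]);o=np.array([.434,.211]);
x=(p[:2]-o)@d; g=p[2]+.019; th0=np.arctan2(x-.023,g-.173); print('x',x,'r',np.hypot(x-.023,g-.173),'th0',th0)
th=np.linspace(th0,1.57,13); X=66*np.sin(th)/40;Z=66*np.cos(th)/40
print(np.c_[np.diff(X),-np.diff(Z)].round(2).tolist())
E
```

```text
time_s: 7.48
position: [0.4606, 0.2256, 0.218]
tool_rot: [[0.883, 0.47, -0.003], [0.47, -0.883, -0.001], [-0.003, -0.001, -1.0]]
ft_force: [-0.6, -0.1, 0.6]
grip_width: 0.0514
gripper_force: 0.0
time_s: 8.22
position: [0.4613, 0.2257, 0.22]
tool_rot: [[0.883, 0.469, 0.001], [0.469, -0.883, 0.001], [0.002, -0.0, -1.0]]
ft_force: [-1.2, 2.6, 5.8]
grip_width: 0.0131
gripper_force: 24.7
[0.4613 0.2257 0.22  ] 0.01313624486043449 24.66650102287531 [-1.1685  2.5949  5.8351]
x 0.031040874873959002 r 0.0665159486673827 th0 0.12118280218474828
[[0.2, 0.04], [0.19, 0.06], [0.18, 0.08], [0.17, 0.1], [0.16, 0.12], [0.14, 0.14], [0.12, 0.16], [0.1, 0.17], [0.08, 0.18], [0.06, 0.19], [0.04, 0.2], [0.01, 0.2]]
```

```bash
python3 -m pendant '[[[0.2,0,0.04],[0,0,0]],[[0.19,0,0.06],[0,0,0]],[[0.18,0,0.08],[0,0,0]],[[0.17,0,0.1],[0,0,0]],[[0.16,0,0.12],[0,0,0]],[[0.14,0,0.14],[0,0,0]]]'
python3 -m pendant '[[[0.12,0,0.16],[0,0,0]],[[0.1,0,0.17],[0,0,0]],[[0.08,0,0.18],[0,0,0]],[[0.06,0,0.19],[0,0,0]],[[0.04,0,0.2],[0,0,0]],[[0.01,0,0.2],[0,0,0]],[[0,0,0.03],[0,0,0]],[[0,0,0],[0,0,0]]]'
```

```text
time_s: 8.98
position: [0.4977, 0.2455, 0.1982]
tool_rot: [[0.883, 0.47, -0.0], [0.47, -0.883, 0.001], [0.0, -0.001, -1.0]]
ft_force: [-3.3, 4.8, 6.7]
grip_width: 0.0139
gripper_force: 27.3
time_s: 9.98
position: [0.5131, 0.2538, 0.153]
tool_rot: [[0.883, 0.47, 0.002], [0.47, -0.883, 0.003], [0.003, -0.001, -1.0]]
ft_force: [1.7, 8.4, 2.5]
grip_width: 0.0137
gripper_force: 26.4
```

```bash
python3 -m pendant '[[[0,0,0],[0,0,0]],[[0,0,0],[0,0,0]],[[0,0,0],[0,0,0]],[[0,0,-0.5],[0,0,0]],[[0,0,-1],[0,0,0]],[[0,0,-1],[0,0,0]],[[0,0,-1],[0,0,0]],[[-0.7,0,-0.7],[0,0,0]]]' 0.6
python3 -m pendant '[[[-1,0,-0.6],[0,0,0]],[[-0.7,0,-0.5],[0,0,0]],[[0,0,0],[0,0,0]]]'
python3 look.py w2 .434 .211
python3 -c "
from h import *
go([.41,-.27,.37],42)"
```

```text
time_s: 10.98
position: [0.4882, 0.2393, 0.3217]
tool_rot: [[0.883, 0.469, 0.001], [0.469, -0.883, 0.0], [0.001, 0.001, -1.0]]
ft_force: [0.5, -0.3, -0.5]
grip_width: 0.0514
gripper_force: 0.0
time_s: 11.35
position: [0.4269, 0.207, 0.3665]
tool_rot: [[0.883, 0.469, 0.004], [0.469, -0.883, 0.001], [0.004, 0.001, -1.0]]
ft_force: [0.1, 0.3, -0.4]
grip_width: 0.0511
gripper_force: 0.0
[0.4959 0.2435 0.5095]
[0.4275 0.2073 0.3651]
top 1210 [0.4348 0.2117 0.2029] 0.20522583303307623 ((435.2574157714844, 211.99586486816406), (32.39181900024414, 49.786842346191406), 28.018321990966797)
foot 487 [0.4546 0.2229 0.0101] 0.013316678630182766 ((447.6678161621094, 219.7559051513672), (46.878055572509766, 68.35635375976562), 29.278282165527344)
hooklevel 960 [0.4478 0.2289 0.1803] 0.18397087614658814 ((414.8192138671875, 218.38905334472656), (203.084228515625, 54.54727554321289), 8.052638053894043)
shift [-5.9777 10.3357 -0.127 ] turn -2.8116258174221684 yaw 27.94187091288916 t 11.4
```

```bash
python3 - <<'E'
from h import *
P,d=cloud("wrist"); o=np.array([.4352,.212]);D=np.array([.883,.469])
p=P.reshape(-1,3); a=(p[:,:2]-o)@D; b=(p[:,:2]-o)@np.array([-.469,.883])
for x in range(30,110,8):
    m=(abs(a*1000-x)<4)&(abs(b)<.02)&(p[:,2]>.15); print(x,m.sum(),np.median(p[m,2]) if m.any() else 0,np.median(b[m])if m.any() else 0)
E
python3 -m pendant '[[[-0.3,0.5,0],[0,0,0]],[[-0.5,0.85,0],[0,0,0]],[[-0.55,0.95,0],[0,0,0]],[[-0.55,0.95,0],[0,0,0]],[[-0.55,0.95,0],[0,0,0]],[[-0.55,0.95,0],[0,0,0]],[[-0.55,0.95,0],[0,0,0]],[[-0.55,0.95,0],[0,0,0]]]'
python3 -m pendant '[[[-0.55,0.95,0],[0,0,0]],[[-0.55,0.95,0],[0,0,0]],[[-0.5,0.8,0],[0,0,-0.8]],[[-0.2,0.5,0],[0,0,-1]],[[0,0,0],[0,0,-1]],[[0,0,0],[0,0,0]]]' 1
python3 look.py w3 .458 -.231
```

```text
30 88 0.17902220638062066 0.00010465526398931434
38 83 0.17983981133021254 0.001216230593481776
46 84 0.18080414748593038 0.0006216606926114313
54 84 0.18164519142919502 0.0005934583756345066
62 96 0.18242303850490194 0.0005693713403965583
70 84 0.18312946790364532 0.0005404770601229765
78 99 0.18407054938553474 0.0010532802959984991
86 117 0.1849763327588212 0.0010225924281759575
94 104 0.19789766971709338 0.0009261103542475926
102 22 0.19729872117701067 0.00041140652179908366
time_s: 12.45
position: [0.4154, -0.1202, 0.3633]
tool_rot: [[0.883, 0.469, -0.002], [0.469, -0.883, 0.001], [-0.001, -0.002, -1.0]]
ft_force: [0.2, 1.6, -0.2]
grip_width: 0.0516
gripper_force: 0.0
time_s: 13.2
position: [0.4134, -0.2656, 0.3631]
tool_rot: [[0.744, 0.668, -0.002], [0.668, -0.744, 0.002], [-0.0, -0.003, -1.0]]
ft_force: [-0.3, -0.2, 0.6]
grip_width: 0.0852
gripper_force: 0.0
[ 0.4723 -0.2136  0.5059]
[ 0.4133 -0.2654  0.3635]
top 1366 [ 0.4569 -0.2322  0.203 ] 0.20551387437501567 ((457.6019592285156, -231.67079162597656), (31.979917526245117, 49.495628356933594), 41.807891845703125)
foot 363 [ 0.4759 -0.2118  0.01  ] 0.012338510164307814 ((474.7554931640625, -215.34548950195312), (28.87348747253418, 69.97602844238281), 43.17803955078125)
hookup 727 [ 0.5014 -0.1903  0.2179] 0.22049367304911727 ((501.37945556640625, -189.98272705078125), (12.243407249450684, 45.975830078125), 43.0896110534668)
hooklevel 904 [ 0.4939 -0.1979  0.1785] 0.1838885058687722 ((496.8485412597656, -194.11257934570312), (75.38430786132812, 44.252891540527344), 42.03335952758789)
```

View pics/w3.png

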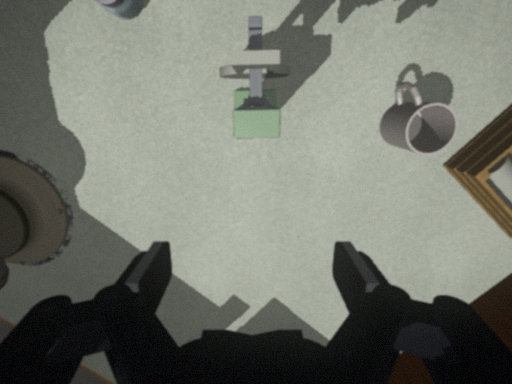

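The wrist view shows the mirror handle end at (253,58) on the level hook at (256,50), with the post at (256,112). The handle end at (0.501, -0.190, 0.218) matches the expected height. The spare hook is at about 1.46 rad.

```bash
python3 -c "
from h import *
go([.5014,-.190,.178],42.3)"
```

```text
shift [2.8968 0.0753 4.6374] turn -0.08565244822596582 yaw 41.87173775887016 t 13.25
```

```bash
python3 -m pendant '[[[0.5,0,0],[0,0,-0.08]],[[0.8,0.07,0],[0,0,0]],[[0.8,0,0],[0,0,0]],[[0.5,0,0.3],[0,0,0]],[[0.3,0,0.6],[0,0,0]],[[0,0,0.7],[0,0,0]],[[0,0,0],[0,0,0]]]' 1 40
python3 -c "
from h import *
go([.5014,-.190,.178],42.3)"
```

```text
time_s: 14.12
position: [0.5003, -0.1884, 0.2987]
tool_rot: [[0.739, 0.673, -0.004], [0.673, -0.739, 0.002], [-0.001, -0.004, -1.0]]
ft_force: [0.5, 0.0, 0.8]
grip_width: 0.0854
gripper_force: 0.0
shift [-0.0033  0.0601  3.0184] turn 0.007060139925420117 yaw 42.3353006996271 t 14.125
```

```bash
python3 -m pendant '[[[0,0.05,0.5],[0,0,0]],[[0,0,0.8],[0,0,0]],[[0,0,0.8],[0,0,0]],[[0,0,0.6],[0,0,0]],[[0,0,0.3],[0,0,0]],[[0,0,0],[0,0,0]],[[0,0,0],[0,0,0]]]' 
python3 -m pendant '[[[0,0,0],[0,0,0]],[[0,0,0],[0,0,0]],[[0,0,0],[0,0,0]],[[0,0,0],[0,0,0]],[[0,0,0],[0,0,0]],[[0,0,0],[0,0,0]]]' 0 50
```

```text
time_s: 15.0
position: [0.5026, -0.1909, 0.1818]
tool_rot: [[0.739, 0.674, 0.002], [0.674, -0.739, -0.001], [0.001, 0.002, -1.0]]
ft_force: [0.5, -0.6, -0.4]
grip_width: 0.0854
gripper_force: 0.0
time_s: 15.75
position: [0.5021, -0.1906, 0.181]
tool_rot: [[0.739, 0.674, 0.001], [0.674, -0.739, -0.0], [0.0, 0.001, -1.0]]
ft_force: [-1.0, -0.0, 5.8]
grip_width: 0.0452
gripper_force: 51.1
```

```bash
python3 -m pendant '[[[0,0,-0.12],[0,0,0]],[[0,0,-0.25],[0,0,0]],[[0,0,-0.25],[0,0,0]],[[0,0,0],[0,0,0]],[[0.3,0,0],[0,0,0]],[[0.5,0,0],[0,0,0]],[[0.6,0,0],[0,0,0]],[[0.4,0,0],[0,0,0]]]'
python3 -m pendant '[[[0,0,-0.3],[0,0,0]],[[0,0,-0.6],[0,0,0]],[[0,0,-0.7],[0,0,0]],[[0,0,-0.6],[0,0,0]],[[0,0,0],[0,0,0]]]'
python3 - <<'E'
from h import *
for c in ("scene","top"):
  d=get_image(c)
  cv2.imwrite('pics/l_%s.png'%c,d['img'])
  for q in ("mirror_slot","mirror","mirror_grip"): print(c,q,[(r['point'],r['conf']) for r in landmark_of(c,q)[:2]])
o=np.array([.4352,.212]);D=np.array([.883,.469])
go([*(o+D*.16),.26],28)
E
```

```text
time_s: 16.75
position: [0.5564, -0.1404, 0.2049]
tool_rot: [[0.738, 0.675, -0.0], [0.675, -0.738, 0.0], [-0.0, -0.0, -1.0]]
ft_force: [0.3, -0.1, -3.2]
grip_width: 0.0451
gripper_force: 51.4
time_s: 17.38
position: [0.5554, -0.1426, 0.2955]
tool_rot: [[0.739, 0.674, 0.004], [0.674, -0.739, -0.002], [0.001, 0.004, -1.0]]
ft_force: [0.2, -0.1, -2.7]
grip_width: 0.0454
gripper_force: 51.8
scene mirror_slot [([0.5602, -0.1432, 0.295], 0.8), ([0.6032, 0.035, -0.0017], 0.68)]
scene mirror [([0.5513, -0.143, 0.1409], 0.55)]
scene mirror_grip [([0.5578, -0.1434, 0.313], 0.67)]
top mirror_slot []
top mirror [([0.5974, 0.0403, 0.0011], 0.63)]
top mirror_grip []
shift [ 7.6241 -7.5639  0.8226] turn 2.8741144885148797 yaw 42.3705724425744 t 17.775
```

```bash
python3 -m pendant '[[[0.2,-0.2,0],[0,0,0]],[[0.4,-0.4,0],[0,0,0]],[[0.6,-0.6,0],[0,0,0]],[[0.65,-0.65,0],[0,0,0]],[[0.65,-0.65,0],[0,0,0]],[[0.65,-0.65,0],[0,0,0]],[[0.65,-0.65,0],[0,0,0]],[[0.65,-0.65,0],[0,0,0]]]'
python3 -m pendant '[[[0.65,-0.65,0],[0,0,0]],[[0.65,-0.65,0],[0,0,0]],[[0.65,-0.65,0],[0,0,0]],[[0.6,-0.6,0],[0,0,0]],[[0.4,-0.4,0],[0,0,0.8]],[[0.2,-0.2,0],[0,0,1]],[[0,0,0],[0,0,0.7]],[[0,0,0],[0,0,0.37]]]'
python3 -m pendant '[[[0,0,0],[0,0,0]],[[0,0,0],[0,0,0]]]'
python3 - <<'E'
from h import *
d=get_image("scene")
for q in ("mirror_slot","mirror","mirror_grip"): print(q,[(r['point'],r['conf']) for r in landmark_of("scene",q)[:2]])
o=np.array([.4352,.212]);D=np.array([.883,.469])
go([*(o+D*.16),.212],28)
go([*(o+D*.06),.212],28)
E
```

```text
time_s: 18.77
position: [0.5664, 0.1114, 0.2933]
tool_rot: [[0.738, 0.674, -0.0], [0.674, -0.738, 0.0], [0.0, -0.0, -1.0]]
ft_force: [0.3, -0.1, -2.5]
grip_width: 0.0456
gripper_force: 51.7
time_s: 19.77
position: [0.5753, 0.2881, 0.2932]
tool_rot: [[0.883, 0.469, -0.0], [0.469, -0.883, 0.0], [-0.0, -0.0, -1.0]]
ft_force: [0.1, 0.1, -2.8]
grip_width: 0.0453
gripper_force: 51.7
time_s: 20.02
position: [0.5756, 0.2873, 0.2934]
tool_rot: [[0.883, 0.47, 0.0], [0.47, -0.883, 0.0], [0.0, -0.0, -1.0]]
ft_force: [0.7, -0.2, -2.5]
grip_width: 0.0453
gripper_force: 51.7
mirror_slot [([0.4516, 0.0293, -0.0018], 0.66), ([0.5771, 0.2866, 0.293], 0.61)]
mirror [([0.5755, 0.2884, 0.137], 0.62)]
mirror_grip [([0.5782, 0.2872, 0.3113], 0.9)]
shift [0.0137 0.014  2.0339] turn 0.0057543345298881835 yaw 28.028771672649455 t 20.225
shift [-2.4858  0.0116  2.0339] turn 0.0057543345298881835 yaw 28.028771672649455 t 20.225
```

```bash
python3 -m pendant '[[[0,0,0.3],[0,0,0]],[[0,0,0.7],[0,0,0]],[[0,0,0.7],[0,0,0]],[[0,0,0.33],[0,0,0]],[[0,0,0],[0,0,0]],[[0,0,0],[0,0,0]]]'
python3 - <<'E'
from h import *
d=get_image("scene"); cv2.imwrite('pics/s2.png',cv2.resize(d['img'][100:290,220:420],(800,600)))
E
```

```text
time_s: 20.98
position: [0.5762, 0.2875, 0.2133]
tool_rot: [[0.883, 0.47, 0.002], [0.47, -0.883, 0.001], [0.002, 0.0, -1.0]]
ft_force: [-0.5, 0.0, -2.6]
grip_width: 0.0452
gripper_force: 51.7
```

View pics/s2.png

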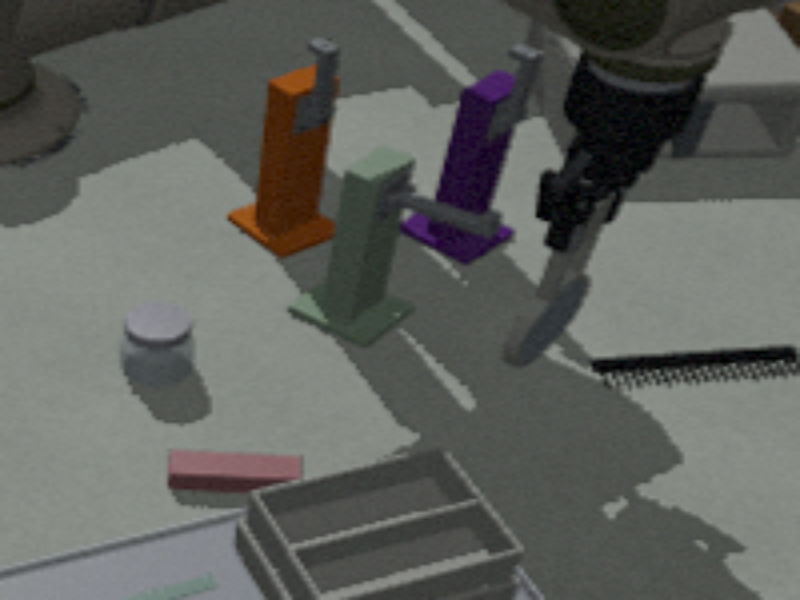

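The scene crop shows the level hook, with its tip at (490,220), and the mirror in the gripper in front of it at (570,260). I'll insert it now.

```bash
python3 -m pendant '[[[-0.2,0,0],[0,0,0]],[[-0.3,0,0],[0,0,0]],[[-0.4,0,0],[0,0,0]],[[-0.3,0,0],[0,0,0]],[[-0.2,0,0],[0,0,0]],[[0,0,0],[0,0,0]]]'
python3 -m pendant '[[[-0.2,0,0],[0,0,0]],[[-0.3,0,0],[0,0,0]],[[-0.3,0,0],[0,0,0]],[[-0.2,0,0],[0,0,0]],[[-0.1,0,0],[0,0,0]],[[0,0,0],[0,0,0]]]'
python3 -m pendant '[[[0,0,0.1],[0,0,0]],[[0,0,0.2],[0,0,0]],[[0,0,0.2],[0,0,0]],[[0,0,0.15],[0,0,0]],[[0,0,0.1],[0,0,0]],[[0,0,0],[0,0,0]]]'
```

```text
time_s: 21.78
position: [0.5261, 0.2609, 0.2125]
tool_rot: [[0.883, 0.47, 0.0], [0.47, -0.883, 0.0], [0.0, 0.0, -1.0]]
ft_force: [0.2, -0.7, -1.4]
grip_width: 0.0453
gripper_force: 51.7
time_s: 22.52
position: [0.4874, 0.2403, 0.2123]
tool_rot: [[0.883, 0.47, 0.0], [0.47, -0.883, 0.0], [0.0, 0.0, -1.0]]
ft_force: [1.3, 0.7, -1.8]
grip_width: 0.0452
gripper_force: 51.7
time_s: 23.28
position: [0.4873, 0.2403, 0.1818]
tool_rot: [[0.883, 0.47, -0.001], [0.47, -0.883, -0.0], [-0.001, -0.0, -1.0]]
ft_force: [-1.1, -0.0, -1.7]
grip_width: 0.0453
gripper_force: 51.8
```

```bash
python3 -m pendant '[[[0,0,0.05],[0,0,0]],[[0,0,0.03],[0,0,0]],[[0,0,0],[0,0,0]],[[0,0,0],[0,0,0]]]'
```

```text
time_s: 23.78
position: [0.4877, 0.2405, 0.181]
tool_rot: [[0.883, 0.47, 0.003], [0.47, -0.883, 0.001], [0.003, 0.001, -1.0]]
ft_force: [-4.8, -1.9, 11.5]
grip_width: 0.0454
gripper_force: 53.5
```

```bash
python3 -m pendant '[[[0,0,-0.04],[0,0,0]],[[0,0,0],[0,0,0]]]'
python3 -m pendant '[[[0,0,0],[0,0,0]],[[0,0,0],[0,0,0]],[[0,0,0],[0,0,0]],[[0,0,0],[0,0,0]]]' 0.75
python3 -m pendant '[[[0,0,-0.2],[0,0,0]],[[0,0,-0.4],[0,0,0]],[[0,0,-0.6],[0,0,0]],[[0,0,-0.9],[0,0,0]],[[0,0,-1],[0,0,0]],[[0,0,-1],[0,0,0]],[[-0.5,0,-0.6],[0,0,0]],[[-0.5,0,0],[0,0,0]]]' 1
python3 -m pendant '[[[-0.5,0,0],[0,0,0]],[[0,0,0],[0,0,0]]]'
python3 look.py w4 .4352 .212
python3 - <<'E'
from h import *
d=get_image("scene")
for q in ("mirror_slot","mirror","mirror_grip"): print(q,[(np.round(r['point'],3),r['conf']) for r in landmark_of("scene",q)[:2]])
cv2.imwrite('pics/s3.png',cv2.resize(d['img'][100:290,220:420],(800,600)))
o=np.array([.4352,.212]);D=np.array([.883,.469]); print(o+D*.06)
d=np.array([.743,.669]); o=np.array([.4576,-.2317])
go([*(o+.089*d),.36],42)
E
```

```text
time_s: 24.02
position: [0.4876, 0.2404, 0.1811]
tool_rot: [[0.883, 0.47, 0.001], [0.47, -0.883, 0.0], [0.001, 0.0, -1.0]]
ft_force: [-1.7, 0.3, 4.6]
grip_width: 0.0451
gripper_force: 52.3
time_s: 24.52
position: [0.4875, 0.2404, 0.1804]
tool_rot: [[0.883, 0.47, -0.0], [0.47, -0.883, -0.0], [-0.0, -0.0, -1.0]]
ft_force: [-0.2, 0.6, 0.9]
grip_width: 0.0637
gripper_force: 0.0
time_s: 25.52
position: [0.452, 0.2214, 0.3709]
tool_rot: [[0.883, 0.47, 0.004], [0.47, -0.883, 0.001], [0.004, 0.001, -1.0]]
ft_force: [-0.0, 0.2, -1.2]
grip_width: 0.085
gripper_force: 0.0
time_s: 25.78
position: [0.4338, 0.212, 0.3696]
tool_rot: [[0.883, 0.47, 0.002], [0.47, -0.883, 0.0], [0.002, 0.0, -1.0]]
ft_force: [0.3, -0.6, 0.7]
grip_width: 0.0853
gripper_force: 0.0
[0.5031 0.2486 0.5125]
[0.4345 0.2122 0.3693]
top 1144 [0.4347 0.2114 0.203 ] 0.20533709381772214 ((435.0833740234375, 211.62527465820312), (32.10157012939453, 49.50554275512695), 27.782302856445312)
foot 477 [0.4535 0.222  0.0101] 0.012874493842668533 ((445.5840148925781, 218.13755798339844), (49.82374954223633, 68.95526885986328), 29.097503662109375)
hookup 540 [0.4876 0.2407 0.2182] 0.22026521240338248 ((487.53741455078125, 240.5958251953125), (11.072349548339844, 46.07337951660156), 28.12212371826172)
hooklevel 984 [0.4435 0.2306 0.1785] 0.18387519458793478 ((416.09918212890625, 219.53079223632812), (209.26597595214844, 56.521156311035156), 7.455489635467529)
mirror_slot [(array([0.492, 0.24 , 0.178]), 0.89), (array([0.514, 0.257, 0.179]), 0.26)]
mirror [(array([0.488, 0.242, 0.026]), 0.95), (array([0.513, 0.254, 0.175]), 0.59)]
mirror_grip [(array([0.49 , 0.239, 0.198]), 0.92)]
[0.4882 0.2401]
shift [-2.5583  9.5283  0.2076] turn -2.795329845707266 yaw 28.023350771463665 t 26.025
```

View pics/s3.png

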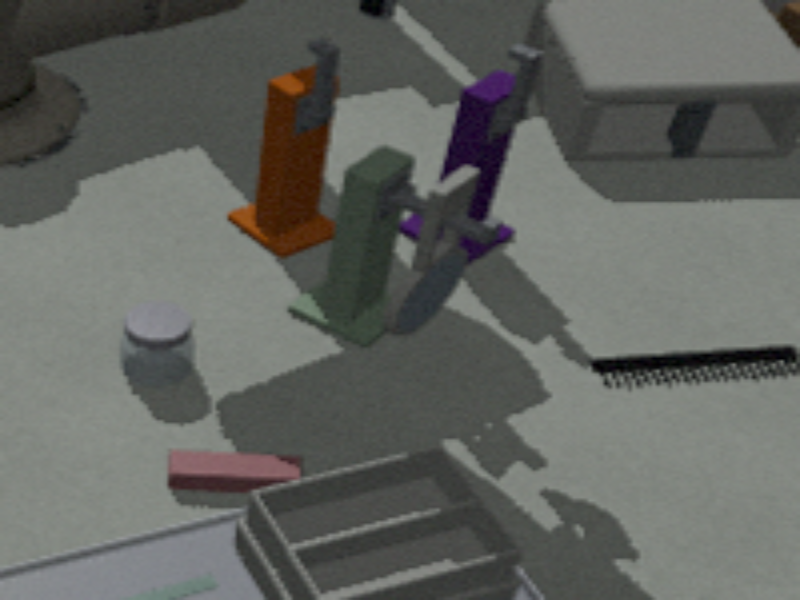

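The mirror hangs at (440,220) on the spare hook, with its end at 218 mm and upright. Next is the used hook.

```bash
python3 -m pendant '[[[-0.1,0.4,0],[0,0,0]],[[-0.25,0.8,0],[0,0,0]],[[-0.25,0.95,0],[0,0,0]],[[-0.25,0.95,0],[0,0,0]],[[-0.25,0.95,0],[0,0,0]],[[-0.25,0.95,0],[0,0,0]],[[-0.25,0.95,0],[0,0,0]],[[-0.25,0.95,0],[0,0,0]]]' 0.6
python3 -m pendant '[[[-0.25,0.9,0],[0,0,0]],[[-0.25,0.9,0],[0,0,0]],[[-0.2,0.6,0],[0,0,-0.8]],[[0,0.23,0],[0,0,-1]],[[0,0,0],[0,0,-1]],[[0,0,0],[0,0,0]]]'
python3 - <<'E'
from h import *
P,_=cloud("top")
q=near(P,(.515,-.18),.06,.17,.183)
print(len(q),q.mean(0),cv2.minAreaRect((q[:,:2]*1000).astype(np.float32)))
d=np.array([.743,.669]); o=np.array([.4576,-.2317])
go([*(o+.089*d),.154],42)
E
```

```text
time_s: 27.02
position: [0.4989, -0.0686, 0.3684]
tool_rot: [[0.883, 0.469, -0.0], [0.469, -0.883, -0.0], [-0.0, -0.0, -1.0]]
ft_force: [0.6, -0.1, 0.4]
grip_width: 0.0512
gripper_force: 0.0
time_s: 27.78
position: [0.5239, -0.1729, 0.3683]
tool_rot: [[0.744, 0.668, -0.001], [0.668, -0.744, 0.0], [-0.0, -0.0, -1.0]]
ft_force: [-0.2, -0.1, -0.4]
grip_width: 0.0513
gripper_force: 0.0
58 [ 0.4871 -0.201   0.1766] ((501.2002868652344, -190.48306274414062), (82.77465057373047, 23.029298782348633), 39.13215255737305)
shift [ 0.0055 -0.0106  5.3596] turn -0.021605117967027354 yaw 41.89197441016487 t 27.825
```

```bash
python3 -m pendant '[[[0,0,0.5],[0,0,0]],[[0,0,0.9],[0,0,0]],[[0,0,1],[0,0,0]],[[0,0,1],[0,0,0]],[[0,0,0.9],[0,0,0]],[[0,0,0.7],[0,0,0]],[[0,0,0.34],[0,0,0]],[[0,0,0],[0,0,0]]]'
python3 -m pendant '[[[0,0,0],[0,0,0]],[[0,0,0],[0,0,0]],[[0,0,0],[0,0,0]],[[0,0,0],[0,0,0]],[[0,0,0],[0,0,0]],[[0,0,0],[0,0,0]]]' 0 20
python3 - <<'E'
from h import *
s=observe();p=s['position'];
d=np.array([.743,.669]); o=np.array([.4576,-.2317])
x=(p[:2]-o)@d; g=p[2]+.019; r=np.hypot(x-.023,g-.173); th0=np.arctan2(x-.023,g-.173); print('x',x,'r',r,'th0',th0)
th=np.linspace(th0,0.0,14); X=r*np.sin(th)/.04;Z=r*np.cos(th)/.04
print(np.c_[np.diff(X),-np.diff(Z)].round(2).tolist())
E
```

```text
time_s: 28.82
position: [0.524, -0.172, 0.1548]
tool_rot: [[0.743, 0.669, -0.001], [0.669, -0.743, 0.0], [-0.0, -0.001, -1.0]]
ft_force: [0.4, -0.3, 1.1]
grip_width: 0.051
gripper_force: 0.0
time_s: 29.58
position: [0.5234, -0.1709, 0.1559]
tool_rot: [[0.742, 0.67, -0.001], [0.67, -0.742, 0.001], [0.0, -0.002, -1.0]]
ft_force: [-6.2, 6.0, 4.9]
grip_width: 0.0134
gripper_force: 25.6
x 0.08961197546340333 r 0.06664009754266748 th0 1.5417436485987246
[[-0.02, -0.2], [-0.04, -0.19], [-0.06, -0.19], [-0.08, -0.18], [-0.11, -0.17], [-0.12, -0.15], [-0.14, -0.14], [-0.16, -0.12], [-0.17, -0.1], [-0.18, -0.08], [-0.19, -0.06], [-0.19, -0.03], [-0.2, -0.01]]
```

```bash
python3 -m pendant '[[[-0.02,-0.03,-0.2],[0,0,0]],[[-0.04,0,-0.19],[0,0,0]],[[-0.06,0,-0.19],[0,0,0]],[[-0.08,0,-0.18],[0,0,0]],[[-0.11,0,-0.17],[0,0,0]],[[-0.12,0,-0.15],[0,0,0]],[[-0.14,0,-0.14],[0,0,0]]]'
python3 -m pendant '[[[-0.16,0,-0.12],[0,0,0]],[[-0.17,0,-0.1],[0,0,0]],[[-0.18,0,-0.08],[0,0,0]],[[-0.19,0,-0.06],[0,0,0]],[[-0.19,0,-0.03],[0,0,0]],[[-0.2,0,-0.01],[0,0,0]],[[-0.04,0,0],[0,0,0]],[[0,0,0],[0,0,0]]]'
```

```text
time_s: 30.45
position: [0.5063, -0.1865, 0.2042]
tool_rot: [[0.743, 0.669, 0.001], [0.669, -0.743, 0.0], [0.001, 0.0, -1.0]]
ft_force: [1.8, 1.0, -6.2]
grip_width: 0.0138
gripper_force: 23.6
time_s: 31.45
position: [0.4731, -0.2173, 0.2208]
tool_rot: [[0.743, 0.669, 0.002], [0.669, -0.743, -0.002], [0.0, 0.003, -1.0]]
ft_force: [3.8, 0.0, 6.6]
grip_width: 0.0136
gripper_force: 23.4
```

```bash
python3 -m pendant '[[[0,0,0],[0,0,0]],[[0,0,0],[0,0,0]],[[0,0,0],[0,0,0]],[[0,0,-0.4],[0,0,0]],[[0,0,-0.9],[0,0,0]],[[0,0,-1],[0,0,0]],[[-0.4,0,-1],[0,0,0]],[[-0.8,0,-0.6],[0,0,0]]]' 0.6
python3 -m pendant '[[[-0.8,0,0],[0,0,0]],[[-0.4,0,0],[0,0,0]],[[0,0,0],[0,0,0]]]'
python3 look.py w5 .4576 -.2317
python3 - <<'E'
from h import *
P,d=cloud("scene")
for q in ("mirror_slot","mirror","used_hook_tip"): print(q,[(np.round(r['point'],3),r['conf']) for r in landmark_of("scene",q)[:2]])
cv2.imwrite('pics/s4.png',cv2.resize(d['img'],(800,600)))
q=near(P,(.4576,-.2317),.08,.208,.27);dd=np.array([.743,.669]);a=(q[:,:2]-[.4576,-.2317])@dd
for z in (.21,.22,.23,.24,.25):
  m=abs(q[:,2]-z)<.005
  if m.any(): print(z,a[m].min(),a[m].max())
E
```

```text
time_s: 32.45
position: [0.437, -0.2487, 0.3775]
tool_rot: [[0.742, 0.671, 0.001], [0.671, -0.742, -0.001], [-0.0, 0.002, -1.0]]
ft_force: [-0.2, -0.2, 0.1]
grip_width: 0.0513
gripper_force: 0.0
time_s: 32.83
position: [0.4011, -0.2811, 0.3754]
tool_rot: [[0.744, 0.668, -0.001], [0.668, -0.744, 0.001], [0.0, -0.001, -1.0]]
ft_force: [0.1, -0.4, -0.7]
grip_width: 0.0515
gripper_force: 0.0
[ 0.4598 -0.2289  0.5181]
[ 0.4016 -0.2806  0.3754]
top 1324 [ 0.4566 -0.2324  0.203 ] 0.20531511976036826 ((457.2719421386719, -231.58721923828125), (32.290809631347656, 49.23711013793945), 42.090118408203125)
foot 468 [ 0.4502 -0.2378  0.01  ] 0.013042091895083763 ((455.8438720703125, -232.31143188476562), (79.84410095214844, 69.08645629882812), 43.1035041809082)
hookup 455 [ 0.4786 -0.2124  0.2527] 0.25616767059955997 ((478.83721923828125, -212.22625732421875), (22.955854415893555, 13.48400592803955), 41.509239196777344)
hooklevel 88 [ 0.472  -0.2177  0.1807] 0.1838673418179747 ((472.5343322753906, -217.21353149414062), (6.480006217956543, 27.11634063720703), 41.97169494628906)
mirror_slot [(array([0.488, 0.242, 0.179]), 0.95)]
mirror [(array([0.488, 0.244, 0.026]), 0.57), (array([ 0.615, -0.436,  0.002]), 0.53)]
used_hook_tip [(array([ 0.486, -0.207,  0.239]), 0.72), (array([ 0.594,  0.437, -0.002]), 0.66)]
0.21 0.026521434245471032 0.03474886993449206
0.22 0.026930491669804647 0.0364978915580391
0.23 0.02887358867617548 0.03959238626413119
0.24 0.02964446196811138 0.03991244684241596
0.25 0.02012678938201948 0.04180839326350934
```

View pics/s4.png

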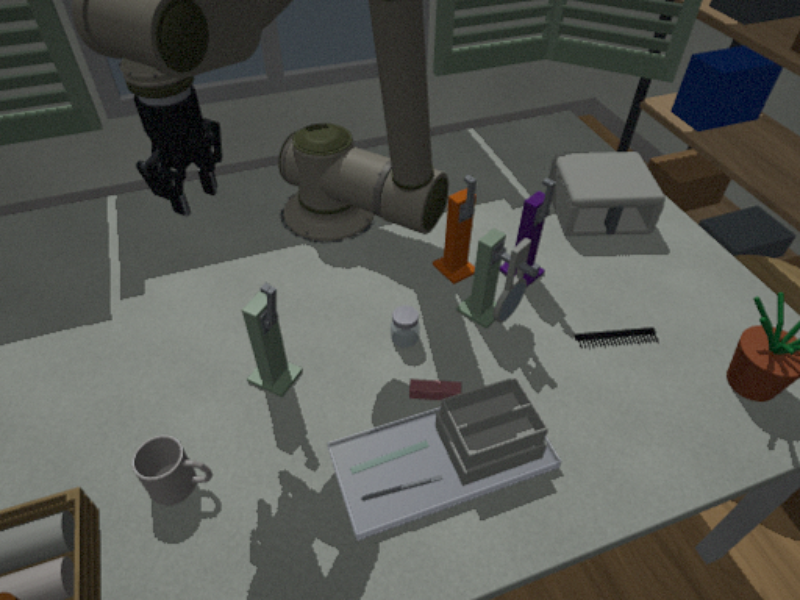

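The scene view shows the mirror hanging at (515,270). The used hook is up at (270,300), but depth puts it at about 0.16 rad. I'll push it flat with shut fingers.

```bash
python3 - <<'E'
from h import *
d=np.array([.743,.669]); o=np.array([.4576,-.2317])
go([*(o+.085*d),.225],42)
E
```

```text
shift [3.9705 0.0347 3.7648] turn 0.016659832044263113 yaw 42.083299160221316 t 33.075
```

```bash
python3 -m pendant '[[[0.4,0,0],[0,0,0]],[[0.8,0.03,0],[0,0,0]],[[0.9,0,0],[0,0,0]],[[0.9,0,0],[0,0,0]],[[0.7,0,0],[0,0,0]],[[0.27,0,0.3],[0,0,0]],[[0,0,0.8],[0,0,0]],[[0,0,0.9],[0,0,0]]]' 0
python3 -m pendant '[[[0,0,0.9],[0,0,0]],[[0,0,0.6],[0,0,0]],[[0,0,0.26],[0,0,0]],[[-0.2,0,0],[0,0,0]],[[-0.3,0,0],[0,0,0]],[[-0.2,0,0],[0,0,0]],[[-0.15,0,0],[0,0,0]],[[0,0,0],[0,0,0]]]'
python3 -m pendant '[[[-0.15,0,0],[0,0,0]],[[-0.1,0,0],[0,0,0]],[[-0.05,0,0],[0,0,0]],[[0,0,0],[0,0,0]]]'
```

```text
time_s: 34.08
position: [0.5201, -0.175, 0.2942]
tool_rot: [[0.743, 0.67, -0.0], [0.67, -0.743, -0.0], [-0.0, 0.0, -1.0]]
ft_force: [0.5, -0.9, 0.9]
grip_width: 0.0002
gripper_force: 0.0
time_s: 35.08
position: [0.4947, -0.1985, 0.2256]
tool_rot: [[0.743, 0.669, 0.0], [0.669, -0.743, -0.0], [0.0, 0.001, -1.0]]
ft_force: [-0.1, -0.5, 0.2]
grip_width: 0.0001
gripper_force: 0.0
time_s: 35.58
position: [0.4859, -0.2063, 0.2253]
tool_rot: [[0.743, 0.669, -0.0], [0.669, -0.743, 0.0], [-0.0, -0.0, -1.0]]
ft_force: [0.2, -0.2, 0.3]
grip_width: 0.0002
gripper_force: 0.0
```

```bash
python3 -m pendant '[[[-0.05,0,0],[0,0,0]],[[-0.05,0,0],[0,0,0]],[[-0.05,0,0],[0,0,0]],[[0,0,0],[0,0,0]]]'
python3 - <<'E'
from h import *
P,d=cloud("scene")
q=near(P,(.4576,-.2317),.05,.243,.262);dd=np.array([.743,.669]);a=(q[:,:2]-[.4576,-.2317])@dd
print(len(q),a.min(),a.max(),(observe()['position'][:2]-[.4576,-.2317])@dd)
E
```

```text
time_s: 36.08
position: [0.4852, -0.2068, 0.2255]
tool_rot: [[0.741, 0.671, 0.009], [0.671, -0.741, 0.006], [0.011, 0.001, -1.0]]
ft_force: [22.2, 17.6, -3.4]
grip_width: -0.0
gripper_force: 14.1
53 0.005935107325063926 0.049467345817952736 0.03710681595461266
```

It's firm against the stop. I'll retreat and check.

```bash
python3 -m pendant '[[[0.2,0,0],[0,0,0]],[[0.5,0,0],[0,0,0]],[[0.6,0,-0.2],[0,0,0]],[[0.2,0,-0.7],[0,0,0]],[[0,0,-1],[0,0,0]],[[0,0,-1],[0,0,0]],[[0,0,-0.8],[0,0,0]],[[0,0,0],[0,0,0]]]'
python3 -m pendant '[[[-0.8,0,0],[0,0,0]],[[-1,0,0],[0,0,0]],[[-1,0,0],[0,0,0]],[[-1,0,0],[0,0,0]],[[-0.7,0,0],[0,0,0]],[[0,0,0],[0,0,0]],[[0,0,0],[0,0,0]]]'
python3 look.py w6 .4576 -.2317
python3 - <<'E'
from h import *
P,d=cloud("scene")
for q in ("mirror_slot","mirror","used_hook_tip"): print(q,[(np.round(r['point'],3),r['conf']) for r in landmark_of("scene",q)[:2]])
q=near(P,(.4576,-.2317),.08,.208,.27);dd=np.array([.743,.669]);a=(q[:,:2]-[.4576,-.2317])@dd
for z in (.21,.22,.23,.24,.25):
  m=abs(q[:,2]-z)<.005
  if m.any(): print(z,a[m].min(),a[m].max())
E
```

```text
time_s: 37.12
position: [0.5269, -0.1698, 0.3755]
tool_rot: [[0.743, 0.67, 0.004], [0.67, -0.743, -0.003], [0.001, 0.005, -1.0]]
ft_force: [0.2, -0.2, -0.3]
grip_width: 0.0001
gripper_force: 0.0
time_s: 38.0
position: [0.3929, -0.29, 0.3727]
tool_rot: [[0.743, 0.67, -0.001], [0.67, -0.743, 0.001], [0.0, -0.001, -1.0]]
ft_force: [-0.1, -0.4, -0.5]
grip_width: -0.0002
gripper_force: 0.0
[ 0.4515 -0.2377  0.5155]
[ 0.3931 -0.2899  0.3729]
top 1294 [ 0.456  -0.2332  0.203 ] 0.20578175436353158 ((457.3382568359375, -231.7242431640625), (32.44633483886719, 49.39003372192383), 43.15884017944336)
foot 572 [ 0.4425 -0.246   0.01  ] 0.013008829473924233 ((456.11029052734375, -232.41294860839844), (80.23500061035156, 69.70649719238281), 43.19745635986328)
hookup 438 [ 0.4688 -0.2213  0.2529] 0.25509321130995516 ((469.0077819824219, -221.04495239257812), (22.377887725830078, 13.196542739868164), 42.221248626708984)
hooklevel 70 [ 0.473  -0.2173  0.1812] 0.18308219244612312 ((472.9562072753906, -217.33477783203125), (6.312858581542969, 27.709033966064453), 42.124542236328125)
mirror_slot [(array([0.49 , 0.244, 0.178]), 0.89), (array([ 0.695, -0.09 ,  0.005]), 0.22)]
mirror [(array([0.486, 0.245, 0.025]), 0.62)]
used_hook_tip [(array([ 0.474, -0.217,  0.237]), 0.65), (array([0.432, 0.21 , 0.   ]), 0.63)]
0.21 0.019464822765024932 0.029133405109734674
0.22 0.01890773979702358 0.02845775841056045
0.23 0.018153350499857657 0.028198163661191974
0.24 0.007393775631144359 0.02846525727133209
0.25 0.005848257816557817 0.02844306715751556
```

The hook is flat, with its face at 28 mm along its length. The mirror is hanging at rest.

```bash
python3 -c "
from rig import *
print(close_job())"
```

```text
the job is handed in; nothing more can be done
None
```

I handed the job in at about 38 s. In the last images the mirror hangs free on the spare post's level hook and the used hook is folded flat against its post. None of the other things on the sill was touched; the hand-in gave no verdict.

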